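Clear the capping station and snap the lid home

TASK

Sort the two strays at the capping station: drop the small screw cap into the square bin and lay the dosing scoop in the long shallow tray. Then set the wide snap lid on the open jar, push it straight down until it snaps, and keep pressing it fully home against its springy seal: the job finishes with the gripper still pressing the lid firmly down to its stop, not letting go. Leave the syrup bottle, the carton and the tape roll where they stand.

Things in the scene. Friction and masses are not known exactly. Their poses are not given: they have to be found in the camera images.
- jar: open amber jar clamped in a square aluminium nest 92 x 92 x 12 mm fixed to the bench; origin at the centre of the nest's underside, z up. Jar 62 mm across up to 52 mm above the bench, shoulder to 60 mm, neck 41 mm across to its top at 92 mm (last 4 mm chamfered). Four sprung round catches stand 4 mm out of the neck, 78 mm up, on +x, +y, -x, -y. Four posts beside the jar are 34 mm tall
- jar_mouth (a point): centre of the flat top of the jar's neck, 92 mm above the bench, on its upright axis. A lid slides down the neck until its lip meets the catches (lid_mid 5 mm above this point); pushing on takes 8 to 16 N, then the force suddenly drops, even pulls, from lid_mid 3 mm below this point on. Pressed fully home the lid's top stands hard on the neck: lid_mid 10 mm below, lid top 96 mm above the bench
- seal (a joint): push-in of the black sprung sealing disc, 28 mm across, in the jar's mouth: 0 free, standing 3 mm above the neck's top; 0.003 m when the lid is pressed hard down on the neck. Its spring gives 2.5 N per mm: if nothing presses the snapped lid, it lifts the lid back by about 2.5 mm, where the catches hold it
- lid_mid (a point): centre of the white snap lid, half-way up (14 mm above its rim); z up. Round, closed on top, 56 mm outside diameter with fine ribs, 28 mm tall, about 35 g, lies open side down on the bench. Inside: 44 mm wide at a 4 mm high lip along the rim (1.5 mm play all round on the neck), 50 mm wide above it, 24 mm deep
- cap_mid (a point): centre of the white screw cap for small bottles, half-way up (12 mm above its underside); a plain closed cylinder with fine ribs, 31 mm diameter, 24 mm tall, 15 g, stands upright on the bench
- scoop_mid (a point): centre of the white dosing scoop's cup, half-way up (11 mm above its underside). Cup open at the top, 28 mm outside diameter, 22 mm tall; a flat handle 11 mm wide and 6 mm thick runs from the foot of the cup along the scoop's -x to 65 mm from the cup's centre; 20 g, stands flat on the bench with z up
- scoop_end (a point): end of the scoop's handle, 63 mm along -x from the cup's axis and 3 mm above its underside
- bin: open square bin, grey, 120 x 120 mm, 60 mm tall, walls and floor 4 mm, fixed to the bench; origin at the centre of its underside, z up
- tray: open long shallow tray, grey, 190 mm along its x, 110 mm along its y, 35 mm tall, walls and floor 4 mm, fixed to the bench; origin at the centre of its underside, z up
- syrup: loose amber syrup bottle with a brass cap, 56 mm across, 150 mm tall, upright, bystander; origin at the centre of its underside
- carton: loose cardboard carton 75 x 75 x 120 mm, bystander; origin at the centre of its underside
- tape: loose roll of paper tape lying flat, 90 mm across, 48 mm tall, bystander; origin at the centre of its underside
There are look-alikes about, which are no part of the job. Leave any purple look-alike of the part that bears cap_mid alone.

How it is judged:
On the way, in this order (a step that is already met when the one before it is completed fails the run):
1. the screw cap lies in the square bin and the scoop flat in the long tray, both let go (x of cap_mid in the frame of bin between -0.053 and 0.053 m and y of cap_mid in the frame of bin between -0.053 and 0.053 m and z of cap_mid in the frame of bin below 0.04 m and x of scoop_mid in the frame of tray between -0.09 and 0.09 m and y of scoop_mid in the frame of tray between -0.05 and 0.05 m and z of scoop_mid in the frame of tray below 0.03 m and z of scoop_end in the frame of tray below 0.032 m and contact force between the fingers and cap below 0.05 N and contact force between the fingers and scoop below 0.05 N), for 0.2 s.
2. the lid has snapped home on the jar (z of lid_mid in the frame of jar_mouth below -0.0065 m and horizontal distance between lid_mid and jar_mouth below 0.004 m and angle between lid_mid's own z axis and vertical below 0.08 rad), for 0.1 s.
At the end, for the whole second after the job is handed in: cap in the square bin, scoop in the long tray with handle end under 32 mm high, both let go; lid snapped home (within 3.5 mm of seated height, 4 mm of the jar axis, 0.08 rad of level), fingers still touching it (over 3 N) and pressing it down so that the seal stays pushed in over 2.1 mm, at rest (all of step 1 and all of step 2 and value of joint seal above 0.0021 m and contact force between the fingers and lid above 3 N and linear speed of lid below 0.02 m/s); the arm keeps its last pose, push and grip.
It fails at once if the syrup bottle is disturbed (moved more than 20 mm) (distance of syrup from where it was at the start of the episode above 0.02 m).
It fails at once if the carton is disturbed (moved more than 20 mm) (distance of carton from where it was at the start of the episode above 0.02 m).
It fails at once if the tape roll is disturbed (moved more than 20 mm) (distance of tape from where it was at the start of the episode above 0.02 m).
It also fails if it takes over 70 s, if anything falls off the work surface, if the arm or the gripper's body presses on something with over 40 N, if the wrist force passes 120 N, or if a joint passes its speed limit or range.

ROBOT

A 6-joint arm with a two-finger parallel gripper is mounted at the origin on the work surface. World frame = base frame: x ahead of the robot, y to its left, z up, the work surface at z = 0. Lengths are in m, angles in rad, forces in N, time in s.
With the tool pointing down it reaches from about 0.275 to 1 m from the base axis. Payload 8.4 kg.
Tool frame: the origin (TCP) lies on the centre line of the jaws, within the pads' length; the fingertips stand 17 mm ahead of it and the grasp point (between the pads) lies 2 mm behind it (bot.tcp_to_tips is the z of the fingertips in the tool frame, in m); z points along the fingers, y is the line along which they close (so a half turn about z gives the same grasp; the last joint's range is limited). The gripper opens to 85 mm and grips with 20 to 120 N. Pads are 22 mm wide; open, the fingers measure 114 mm over their backs; the gripper's body (76 mm by 85 mm) begins 54 mm behind the grasp point. The pads swing forward as they close: fully open they stand 13 mm farther back than shut.
Start: joints at [1.184, 0.353, 1.633, -0, 1.155, -0.002], TCP at [0.235, 0.579, 0.248] pointing down, gripper open.
Joint ranges: [-2.63, 2.63], [-0.92, 2.1], [0.06, 2.66], [-1.3, 4.44], [0, 2.69], [-3.02, 3.02]. Speed limits (rad/s): [2.22, 2.22, 2.79, 3.14, 3.14, 3.14].

INTERFACE

Orientations are given as a unit quaternion [x, y, z, w].
In Python, from workcell import bot, hand, kinematics, get_obs, vision, hand_in gives the robot as it stands. The module is installed in compiled form; this text tells all that it offers. Calls block until the motion is done:
- bot.reach(position, orientation): joint-space move of the TCP to a pose.
- bot.servo_line(position, ori=None, velocity=0.15): straight line of the TCP; ori=None keeps the orientation; velocity is the mean speed in m/s.
- bot.goto_joints(angles): joint-space move.
- hand.move_gripper(opening, strength=None): finger opening in m; strength is the grip in N (None keeps the last); returns when the fingers have stopped.
- bot.dwell(seconds).
- kinematics.solve_ik(position, orientation): joint angles nearest the present ones, or None.
- get_obs(): the state.
- vision.read_camera(name): name is "side" or "top" or "wrist"; returns a dict with "frame" (384x512x3 uint8, red, green, blue), "intrinsics" (3x3 intrinsics, pixels), "view" (4x4, takes a point from world to camera coordinates). Camera axes: x right, y down, z forward; pixel columns grow to the right and rows downward; lengths in m; the calibration is good to about 2 mm. A picture is of the moment at which its call begins. There is no depth.
A pose or a line that the arm cannot do raises bot.IKError and nothing moves.
- hand_in(): hands the job in; it is judged then, once.
The state is a dict: "time_s": time; "joint_pos": joint angles; "joint_vel": joint speeds; "joint_efforts": joint torques, N m; "position": TCP position; "orientation": TCP orientation; "wrist_force": force on the tool from outside, world axes, zero at the start; "ft_torque": the same for the moment, N m; "gripper_width": finger opening in m; "grip_force": force on a finger pad.
Only numpy, scipy, OpenCV 4.12 (cv2) and the standard library are available. Lean on these libraries where they do the work, as an engineer would, in place of code of your own. Each camera call takes 0.05 s, during which the arm holds its last target. There are 200 camera calls.

## Working session

There is one attempt and no reset: what is moved stays moved. The work goes in short steps, each a Python script; the robot and the scene stay as the last script left them, time stands still between calls to the robot, and variables do not carry over. Pictures are saved under pics/ and viewed, at most 10 in all, crops included, and the job is handed in when it is done.

```bash
mkdir -p pics
python3 - <<'E'
from workcell import *
import cv2, numpy as np
for n in ("top","side"):
    r=vision.read_camera(n); np.savez(n+".npz",**r)
    cv2.imwrite(f"pics/{n}1.png",cv2.resize(r["frame"][:,:,::-1],(800,600),interpolation=cv2.INTER_CUBIC))
    print(n,r["intrinsics"].tolist(),np.round(r["view"],4).tolist())
o=get_obs();print(o["time_s"],o["orientation"],o["gripper_width"],bot.tcp_to_tips)
E
```

```text
top [[472.33493445328446, 0.0, 250.61909991999067], [0.0, 472.33493445328446, 187.74136376200016], [0.0, 0.0, 1.0]] [[-0.0018, -0.9999, 0.0137, 0.0026], [-0.986, -0.0005, -0.1666, 0.5979], [0.1666, -0.0139, -0.9859, 0.9977], [0.0, 0.0, 0.0, 1.0]]
side [[419.4750868582197, 0.0, 246.58752634754777], [0.0, 419.4750868582197, 193.15213446812749], [0.0, 0.0, 1.0]] [[0.8759, -0.4825, 0.0022, -0.4913], [-0.3432, -0.6263, -0.7, 0.2509], [0.3391, 0.6124, -0.7141, 0.7711], [0.0, 0.0, 0.0, 1.0]]
0.1 [ 1.91189033e-01  9.81553040e-01 -6.09776491e-04 -1.03509681e-04] 0.08507760230161043 0.017
```

View pics/top1.png

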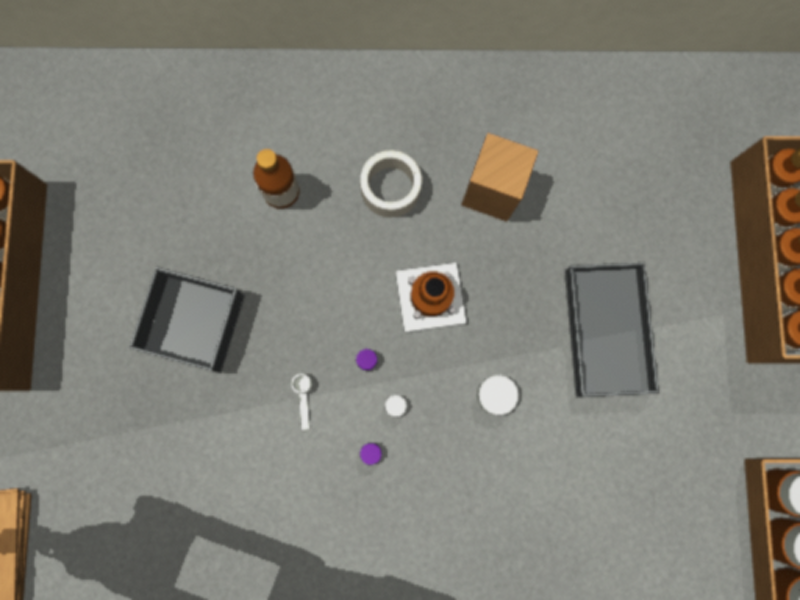

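View pics/side1.png

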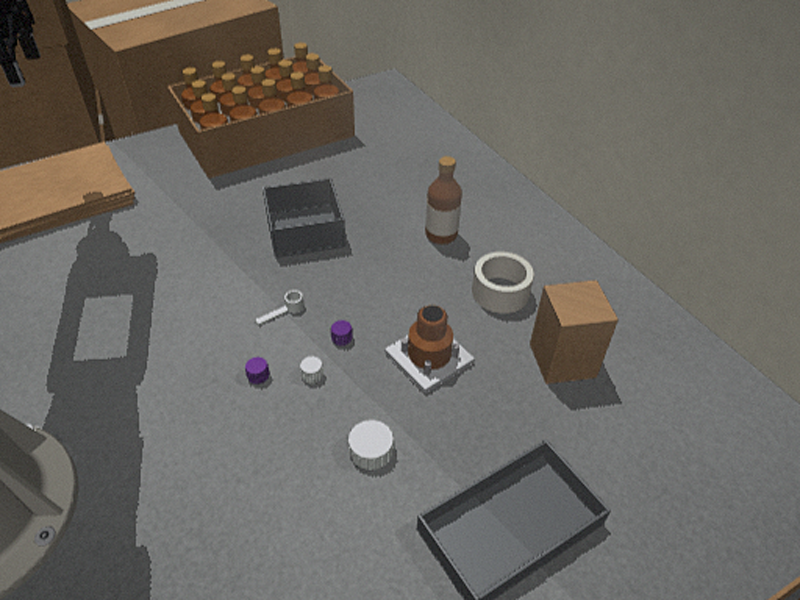

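Top view (800×600): bin at (190,320), tray at (611,330), scoop cup at (302,383) with its handle end at (305,428), white cap at (396,406), lid at (498,395), jar mouth at (434,287). Two purple look-alikes sit at (367,360) and (371,454). The side view agrees: cap (311,370), lid (371,443), mouth (432,313).

```bash
cat > h.py <<'E'
from workcell import *
import cv2, numpy as np
from scipy.spatial.transform import Rotation as R
def ray(r,uv):
    V=r["view"];d=np.linalg.inv(r["intrinsics"])@[uv[0],uv[1],1.]
    return -V[:3,:3].T@V[:3,3],V[:3,:3].T@d
def atz(r,uv,z):
    c,d=ray(r,uv);return c+d*(z-c[2])/d[2]
def proj(r,p):
    q=r["intrinsics"]@(r["view"]@[*p,1.])[:3];return q[:2]/q[2]
def blob(r,uv,win,thr=150):
    f=r["frame"].astype(int);m=((f.min(2)>thr)).astype(np.uint8)
    n,l,s,c=cv2.connectedComponentsWithStats(m)
    i=min((i for i in range(1,n) if s[i,4]>8),key=lambda i:np.linalg.norm(c[i]-uv))
    return c[i],s[i],l==i
def down(yaw): # tool z down, closing line (tool y) at angle yaw in world
    y=np.array([np.cos(yaw),np.sin(yaw),0]);z=np.array([0,0,-1.]);return R.from_matrix(np.c_[np.cross(y,z),y,z]).as_quat()
E
python3 - <<'E'
from h import *
T=dict(np.load("top.npz"));S=dict(np.load("side.npz"));k=.64
for n,(a,b,z) in dict(cap=((396,406),(311,370),.012),lid=((498,395),(371,443),.014),scoop=((303,400),(280,306),.006)).items():
    for r,uv in((T,a),(S,b)):
        c,s,m=blob(r,np.array(uv)*k,0); print(n,c.round(1),s.tolist(),atz(r,c,z).round(4), [atz(r,np.array(uv)*k,zz).round(4)[:2].tolist() for zz in (z,2*z)])
print("cup rim",atz(T,np.array((302,382))*k,.022).round(4),atz(S,np.array((294,297))*k,.022).round(4),"end",atz(T,np.array((305,428))*k,.004).round(4),atz(S,np.array((258,322))*k,.004).round(4))
print("mouth",atz(T,np.array((434.5,287))*k,.095).round(4),atz(S,np.array((432,313))*k,.095).round(4))
for n,q,z in(("bin",[(157,271),(242,290),(217,370),(135,347)],.06),("tray",[(567,266),(644,265),(656,392),(577,397)],.035),("nest",[(396,269),(459,263),(466,324),(404,331)],.012)):
    P=np.array([atz(T,np.array(u)*k,z)[:2] for u in q]);print(n,P.round(3).tolist(),P.mean(0).round(4))
for n,u,z in(("purp1",(367,360),.024),("purp2",(371,454),.024),("tape",(391,180),.048),("syr",(267,159),.15),("carton",(511,155),.12)): print(n,atz(T,np.array(u)*k,z).round(3))
E
```

```text
cap [252.4 259. ] [246, 252, 14, 15, 169] [ 0.4421 -0.0021  0.012 ] [[0.4403, -0.0044], [0.4401, -0.0042]]
cap [198.6 232.9] [192, 228, 14, 11, 121] [0.444  0.0053 0.012 ] [[0.4405, -0.0051], [0.4373, -0.0143]]
lid [318.6 252.2] [306, 239, 26, 27, 530] [ 0.4571 -0.1509  0.014 ] [[0.4557, -0.1512], [0.4553, -0.149]]
lid [236.7 280.5] [223, 269, 29, 24, 550] [ 0.4599 -0.1428  0.014 ] [[0.4579, -0.1496], [0.4539, -0.1575]]
scoop [193.1 255. ] [186, 239, 13, 37, 261] [0.4515 0.1315 0.006 ] [[0.4492, 0.1297], [0.449, 0.129]]
scoop [173.5 200.9] [164, 195, 20, 12, 81] [0.4336 0.1272 0.006 ] [[0.4518, 0.1361], [0.4502, 0.1304]]
cup rim [0.4742 0.1299 0.022 ] [0.4734 0.1283 0.022 ] end [0.4094 0.1263 0.004 ] [0.4106 0.1228 0.004 ]
mouth [ 0.5991 -0.0556  0.095 ] [ 0.5996 -0.0579  0.095 ]
bin [[0.628, 0.332], [0.601, 0.212], [0.489, 0.243], [0.521, 0.357]] [0.5596 0.2862]
tray [[0.641, -0.253], [0.642, -0.366], [0.459, -0.372], [0.452, -0.26]] [ 0.5486 -0.3128]
nest [[0.641, -0.005], [0.65, -0.099], [0.559, -0.107], [0.549, -0.016]] [ 0.5996 -0.0568]
purp1 [0.505 0.037 0.024]
purp2 [0.374 0.031 0.024]
tape [0.766 0.003 0.048]
syr [0.761 0.168 0.15 ]
carton [ 0.778 -0.161  0.12 ]
```

```bash
cat >> h.py <<'E'
def go(p,yaw,line=False,v=.2):
    q=down(yaw)
    bot.servo_line(list(p),q,v) if line else bot.reach(list(p),q)
def st(t):
    o=get_obs();print(t,round(o["time_s"],1),o["position"].round(4) if hasattr(o["position"],"round") else o["position"],"w",round(float(o["gripper_width"]),4),"F",np.round(o["wrist_force"],1),"g",np.round(o["grip_force"],1),"j6",round(float(o["joint_pos"][5]),2),flush=True)
def snap(n,f,crop=None):
    r=vision.read_camera(n);im=r["frame"][:,:,::-1];np.savez(f+".npz",**r)
    if crop: a,b,c,d=crop;im=im[b:d,a:c]
    s=min(800/im.shape[1],600/im.shape[0]);cv2.imwrite(f"pics/{f}.png",cv2.resize(im,None,fx=s,fy=s,interpolation=cv2.INTER_CUBIC));return r
E
python3 - <<'E'
from h import *
Y=np.pi/2
hand.move_gripper(.06,30)
go((.441,-.003,.15),Y);st("above cap")
go((.441,-.003,.022),Y,1)
hand.move_gripper(0,30);st("grip")
go((.441,-.003,.15),Y,1);st("lift")
go((.5596,.2862,.15),np.radians(77));go((.5596,.2862,.075),np.radians(77),1);st("bin")
hand.move_gripper(.055);st("rel")
go((.5596,.2862,.15),np.radians(77),1)
y=np.arctan2(.1295-.125,.474-.41)+Y
go((.474,.1295,.15),y);st("above scoop")
snap("wrist","w_scoop")
E
```

```text
above cap 2.7 [ 0.4414 -0.0026  0.1501] w 0.0603 F [-0.9  0.9 -0.4] g 0.0 j6 -1.58
grip 3.9 [ 0.4419 -0.003   0.0231] w 0.029 F [0.4 0.5 8.4] g 29.0 j6 -1.58
lift 4.7 [ 0.4405 -0.003   0.1495] w 0.0285 F [-0.3  0.6  0.3] g 29.6 j6 -1.58
bin 6.4 [0.5599 0.2855 0.0755] w 0.0285 F [-0.1 -0.1 -0.2] g 29.6 j6 -0.87
rel 6.8 [0.56   0.2865 0.0759] w 0.0553 F [ 0.  -0.4  0.6] g 0.0 j6 -0.87
above scoop 8.0 [0.4746 0.1299 0.1497] w 0.0549 F [ 0.5  0.2 -0.2] g 0.0 j6 -1.38
```

View pics/w_scoop.png

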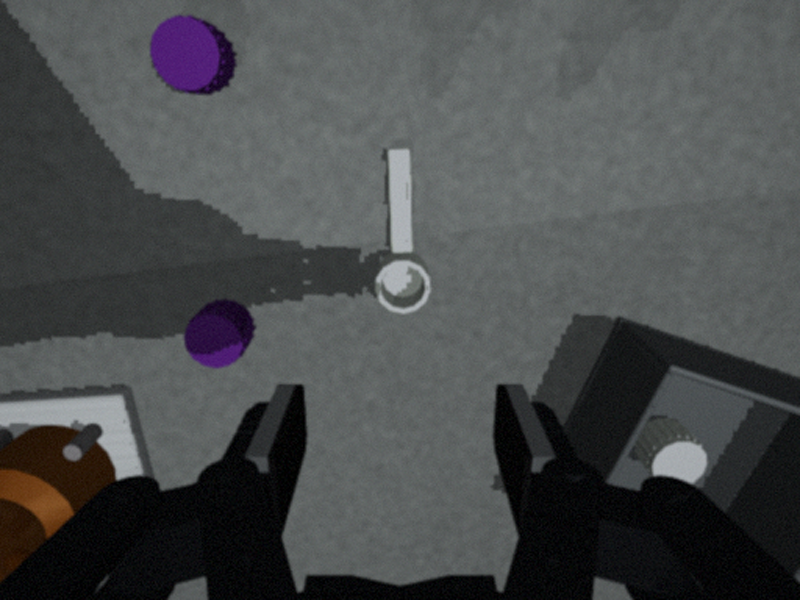

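The cap is in the bin, at (680,462). The scoop rim centre is at (403,286) and its handle end at (398,150).

Run:
```python
from h import *
Y=np.pi/2
r=dict(np.load("w_scoop.npz"));k=.64
c=atz(r,np.array((403,286))*k,.022);e=atz(r,np.array((398.5,150))*k,.006);print(c.round(4),e.round(4),np.hypot(*(c-e)[:2]))
y=np.arctan2(*(c-e)[1::-1])+Y
hand.move_gripper(.05,30)
go((c[0],c[1],.06),y);go((c[0],c[1],.0245),y,1);st("down")
hand.move_gripper(0,30);st("grip")
go((c[0],c[1],.15),y,1);st("lift")
t=(.549+.032,-.313)
go((*t,.15),Y-.03);st("above tray")
go((*t,.032),Y-.03,1,.12);st("low")
hand.move_gripper(.05);bot.dwell(.2);st("rel")
go((*t,.16),Y-.03,1)
go((.48,-.313,.27),Y);snap("wrist","w_tray")
# matched views of lid and jar: same yaw; camera same height above each top
go((.456,-.150,.20),Y);st("lidview");snap("wrist","w_lid");
go((.5994,-.0568,.20+.067),Y);st("jarview");snap("wrist","w_jar")
a=[cv2.imread(f"pics/w_{n}.png") for n in("tray","lid","jar")]
a=[cv2.resize(x,(400,300),interpolation=cv2.INTER_AREA) for x in a]
cv2.imwrite("pics/m.png",np.vstack([np.hstack(a[:2]),np.hstack([a[2],a[2]*0])]))
```

```text
[0.4726 0.1325 0.022 ] [0.4093 0.126  0.006 ] 0.06368675313451438
down 9.1 [0.4732 0.1327 0.0257] w 0.0503 F [-0.1  0.3  0.2] g 0.0 j6 -1.4
grip 9.4 [0.4738 0.1329 0.0263] w 0.0257 F [0.1 1.7 8. ] g 29.1 j6 -1.4
lift 10.2 [0.4721 0.1324 0.1496] w 0.0256 F [ 0.6 -0.3 -0.5] g 29.6 j6 -1.4
above tray 11.8 [ 0.5812 -0.3118  0.1499] w 0.0256 F [ 0.2  1.2 -0.6] g 29.6 j6 -2.04
low 13.0 [ 0.5816 -0.3133  0.0328] w 0.0259 F [-0.1  0.1 -0.4] g 29.6 j6 -2.04
rel 13.5 [ 0.581 -0.313  0.032] w 0.05 F [-0.2  1.1 -0.5] g 0.0 j6 -2.04
lidview 15.8 [ 0.4572 -0.1506  0.2002] w 0.0496 F [-0.1 -0.6  0.5] g 0.0 j6 -1.89
jarview 16.6 [ 0.5984 -0.0578  0.2662] w 0.05 F [0.  0.1 0.3] g 0.0 j6 -1.67
```

View pics/m.png

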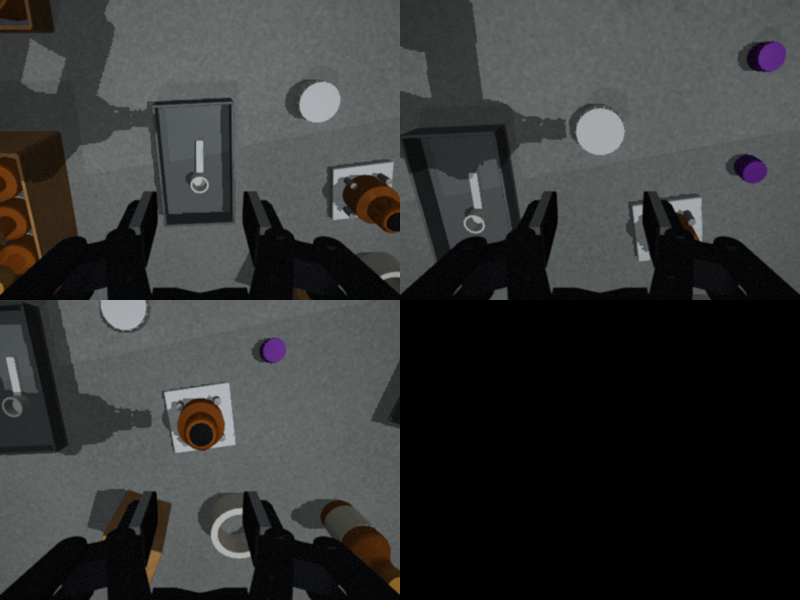

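Montage: the scoop lies flat in the tray (top-left tile), the lid is at (600,131) in the second tile and the dark mouth disc at (200,433) in the third. Next I fit both circles from these matched views.

Run:
```python
from h import *
L=dict(np.load("w_lid.npz"));J=dict(np.load("w_jar.npz"))
def ell(m,r,z):
    c=max(cv2.findContours(m.astype(np.uint8),cv2.RETR_EXTERNAL,cv2.CHAIN_APPROX_NONE)[0],key=cv2.contourArea)
    e=cv2.fitEllipse(cv2.convexHull(c));p=atz(r,e[0],z);dp=(r["view"]@[*p,1])[2]
    print(np.round(e[0],1),"axes mm",np.array(e[1])*dp/r["intrinsics"][0,0]*1000,"pos",p.round(4));return c,p
for t in (110,130,150): ell(blob(L,(256,168),0,t)[2],L,.028)
f=J["frame"].astype(int)
w=np.zeros(f.shape[:2],bool);w[140:200,225:290]=1
for t in (35,45,55): 
    c,p=ell((f.max(2)<t)&w,J,.095)
im=J["frame"][110:210,200:320,::-1].copy();cv2.drawContours(im,[c-[200,110]],-1,(0,255,0),1)
imL=L["frame"][118:218,196:316,::-1]
def ring(im,r,p,rad,off,col):
    for a in np.linspace(0,6.28,60):
        u=proj(r,p+rad*np.array([np.cos(a),np.sin(a),0]))-off; cv2.circle(im,tuple(int(round(v*6.6)) for v in (u+.5)),1,col,-1)
im=cv2.resize(J["frame"][120:210,200:320,::-1].copy(),None,fx=6.6,fy=6.6,interpolation=cv2.INTER_CUBIC)
ring(im,J,p,.014,[200,120],(0,255,0));q=p.copy();q[2]=.088;ring(im,J,q,.0205,[200,120],(255,255,0));q[2]=.052;ring(im,J,q,.031,[200,120],(255,0,255))
cv2.imwrite("pics/j.png",im)
```

```text
[256.3 167.9] axes mm [54.70859657 56.19591622] pos [ 0.4554 -0.1491  0.028 ]
[256.  168.3] axes mm [52.74497647 54.89834751] pos [ 0.4558 -0.1493  0.028 ]
[256.  168.3] axes mm [51.86054408 53.53739037] pos [ 0.4557 -0.1493  0.028 ]
[257. 172.] axes mm [24.98831495 25.77518629] pos [ 0.5998 -0.0556  0.095 ]
[257. 172.] axes mm [25.4998245  25.97671888] pos [ 0.5998 -0.0556  0.095 ]
[257.  172.1] axes mm [25.94494594 26.70256071] pos [ 0.5998 -0.0556  0.095 ]
```

View pics/j.png

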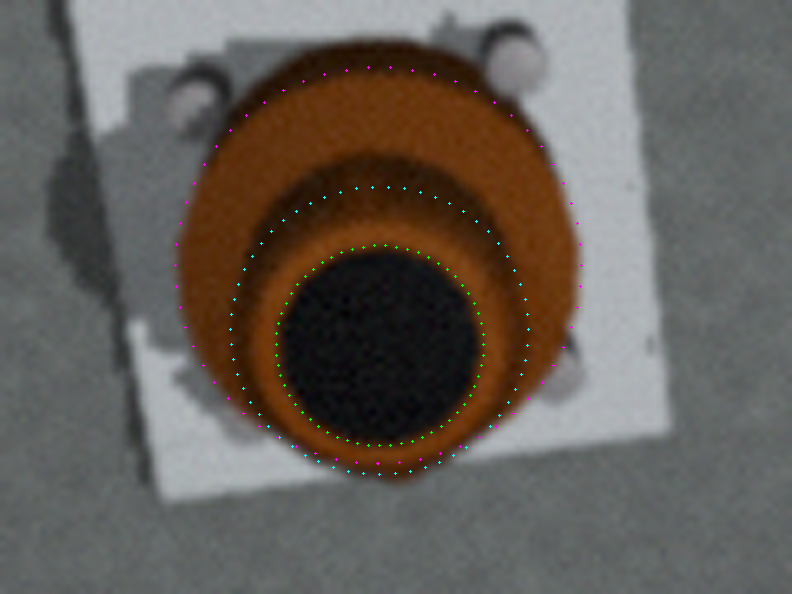

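The fit matches the jar's known sizes. Lid (0.4556,-0.1492), mouth (0.5998,-0.0556). Now I grasp the lid and lower it onto the neck, watching the force.

Run:
```python
from h import *
import json
Y=np.pi/2
l=np.array([.4556,-.1492]);j=np.array([.5998,-.0556])
hand.move_gripper(.08,25)
go((*l,.10),Y);go((*l,.020),Y,1,.15);st("down")
hand.move_gripper(0,25);st("grip25");hand.move_gripper(0,90);bot.dwell(.2);st("grip90")
g=np.mean([get_obs()["position"] for _ in range(3)],0);zg=g[2]
go((*l,.16),Y,1);st("lift");snap("wrist","w_hold")
json.dump([float(zg)],open("zg.json","w"))
go((*j,zg+.122),Y);bot.dwell(.3);st("above jar")
for h in (.104,.098,.096,.094,.092,.090,.088,.086,.085,.084,.083): # command TCP = zg + h ; rim meets neck top at .092, catches .083
    go((*j,zg+h),Y,1,.03);bot.dwell(.1);st(h)
    o=get_obs()
    if abs(o["wrist_force"][2])>14: break
snap("side","s_jar",(200,140,360,260))
```

```text
down 18.7 [ 0.4565 -0.1492  0.0206] w 0.0795 F [-0.6 -0.6 -0.3] g 0.0 j6 -1.89
grip25 19.0 [ 0.4565 -0.1494  0.0212] w 0.0556 F [-1.7  1.2  7.5] g 25.2 j6 -1.89
grip90 19.4 [ 0.4565 -0.1494  0.0217] w 0.0539 F [-2.5  3.  16. ] g 91.5 j6 -1.89
lift 20.3 [ 0.4551 -0.149   0.1594] w 0.0535 F [ 0.5  0.1 -1.1] g 94.2 j6 -1.89
above jar 21.4 [ 0.5994 -0.0563  0.144 ] w 0.0532 F [ 0.2 -0.6 -0.7] g 94.2 j6 -1.67
0.104 22.2 [ 0.5999 -0.0556  0.1258] w 0.0534 F [ 0.5  0.  -0.9] g 94.2 j6 -1.67
0.098 22.7 [ 0.5998 -0.0556  0.1197] w 0.0533 F [-0.2 -0.6 -0.9] g 94.2 j6 -1.67
0.096 23.0 [ 0.5998 -0.0556  0.1177] w 0.0533 F [-0.4 -0.3  0. ] g 94.2 j6 -1.67
0.094 23.4 [ 0.5998 -0.0556  0.1156] w 0.0533 F [ 0.1  0.1 -0.4] g 94.2 j6 -1.67
0.092 23.7 [ 0.5998 -0.0556  0.1136] w 0.0529 F [-0.4 -0.1 -0.1] g 94.2 j6 -1.67
0.09 24.1 [ 0.5998 -0.0556  0.1117] w 0.0536 F [ 0.1 -0.2  0.1] g 94.2 j6 -1.67
0.088 24.4 [ 0.5998 -0.0556  0.1097] w 0.0535 F [-0.9 -0.3 -0.8] g 94.2 j6 -1.67
0.086 24.8 [ 0.5998 -0.0556  0.1077] w 0.0533 F [-0.2  0.5 -0. ] g 94.2 j6 -1.67
0.085 25.1 [ 0.5998 -0.0556  0.1067] w 0.0534 F [-0.  -0.  -1.1] g 94.2 j6 -1.67
0.084 25.5 [ 0.5998 -0.0556  0.1057] w 0.0538 F [-0.6 -0.3  0.3] g 94.2 j6 -1.67
0.083 25.8 [ 0.5999 -0.0556  0.1048] w 0.0535 F [-0.7 -0.8  0.1] g 94.2 j6 -1.67
```

View pics/s_jar.png

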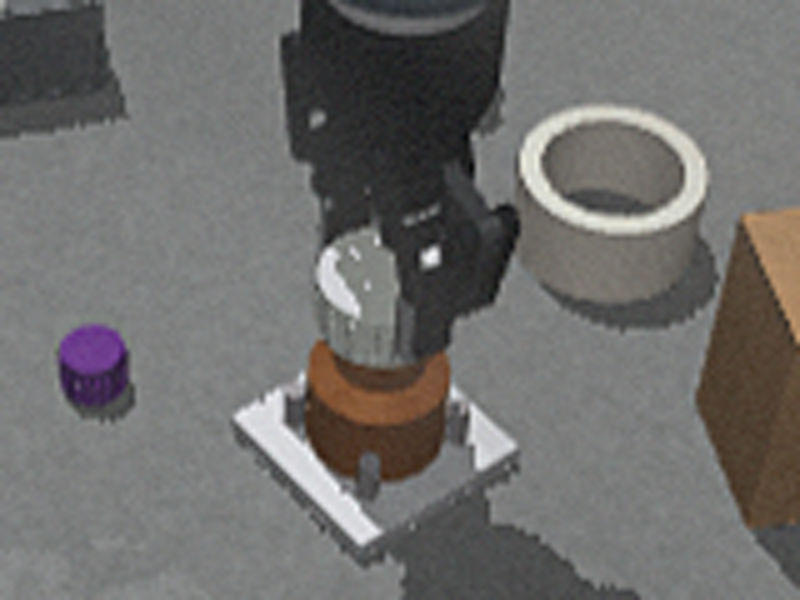

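View pics/w_hold.png

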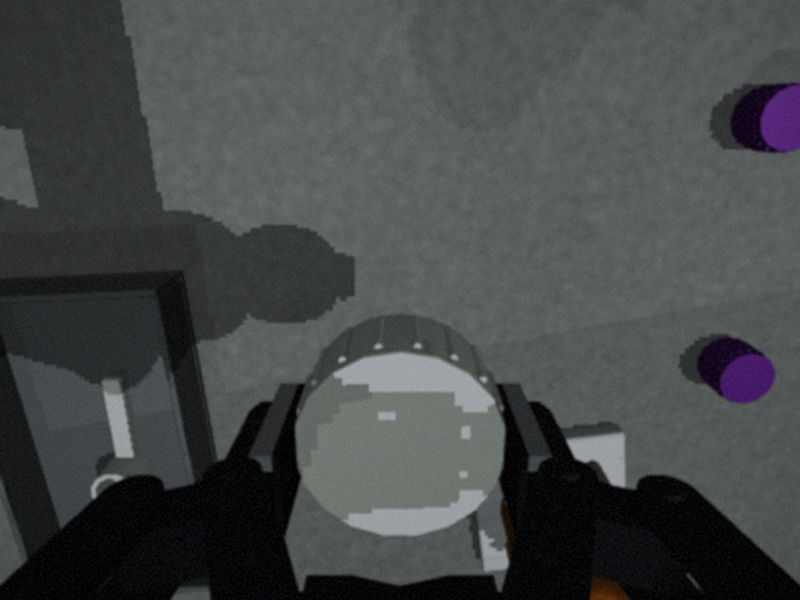

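The side view shows the lid level over the neck, and the wrist view shows it centred in the jaws at (400,442). Forces are near zero, so I push on.

Run:
```python
from h import *
import json
Y=np.pi/2;j=(.5998,-.0556);zg=json.load(open("zg.json"))[0];print(zg)
h=.083
while h>.058:
    h-=.001;go((*j,zg+h),Y,1,.02);bot.dwell(.1);o=get_obs();f=np.mean([get_obs()["wrist_force"][2] for _ in range(4)])
    print(round(h,4),"real",round(float(o["position"][2])-zg,4),np.round(o["wrist_force"],1),round(float(o["time_s"]),1))
    if h<.0685 and f>22: break
st("end")
```

```text
0.0216935565485888
0.082 real 0.0822 [ 0.5 -1.9  2.3] 26.2
0.081 real 0.0815 [ 1.1 -2.   5.4] 26.6
0.08 real 0.0807 [-0.2 -2.5  6.5] 26.9
0.079 real 0.0798 [-0.2 -3.7  7.8] 27.3
0.078 real 0.0785 [ 0.3 -4.9  5.7] 27.6
0.077 real 0.0768 [ 2.2 -4.2 -0.1] 28.0
0.076 real 0.0754 [ 3.1 -6.1 -3.2] 28.3
0.075 real 0.0737 [ 4.  -5.  -9.7] 28.7
0.074 real 0.0724 [  4.4  -5.2 -11.7] 29.0
0.073 real 0.0716 [ 3.4 -4.  -9.4] 29.4
0.072 real 0.0714 [ 3.3 -3.3 -8.9] 29.7
0.071 real 0.071 [-0.3 -2.4 -4.4] 30.1
0.07 real 0.0703 [-1.  -1.8  1.2] 30.4
0.069 real 0.0692 [-0.9 -1.6  4. ] 30.8
0.068 real 0.0683 [-1.7 -1.1  5.7] 31.1
0.067 real 0.0681 [-4.9 -1.5 14.9] 31.5
0.066 real 0.0681 [-8.4  0.  25.6] 31.8
end 31.8 [ 0.6    -0.0556  0.0898] w 0.0535 F [-8.4  0.  25.6] g 100.7 j6 -1.67
```

The snap showed in the force (drop, then pull), and the hard stop came at exactly the predicted height with 25.6 N. I check that the push holds, then hand in.

Run:
```python
from h import *
bot.dwell(1);st("hold");print(hand_in())
```

```text
hold 32.8 [ 0.6    -0.0556  0.0898] w 0.0534 F [-8.9 -0.8 24.9] g 100.7 j6 -1.67
the job is handed in; nothing more can be done
None
```

The job is handed in at about 33 s, though no verdict came back: cap in the bin, scoop flat in the tray, and the lid snapped and pressed hard on its stop with about 25 N and the gripper still holding it.

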